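# Power up and start the core drill

### The arm

A 6-joint arm with a two-finger parallel gripper is mounted at the origin on the work surface. World frame = base frame: x ahead of the robot, y to its left, z up, the work surface at z = 0. Lengths are in m, angles in degrees, forces in N, time in s.
With the tool pointing down it reaches from about 0.375 to 0.75 m from the base axis. Payload 9 kg.
Tool frame: the origin (TCP) lies where the fingers leave the gripper's body, on its centre line; the fingertips stand 73 mm ahead of it and the grasp point (between the pads) lies 54 mm ahead of it (robot.tip_reach is the distance from the TCP to the fingertips, in m); z points along the fingers, y is the direction in which the jaws open and shut (so a half turn about z gives the same grasp; the last joint's range is limited). The gripper opens to 85 mm and grips with 20 to 120 N. Pads are 22 mm wide; open, the fingers measure 114 mm over their backs; the gripper's body (76 mm by 85 mm) begins 54 mm behind the grasp point. The pads swing forward as they close: fully open they stand 13 mm farther back than shut.
Start: joints at [-82.374, 5.964, 5.575, 89.605, 0, 77.527], TCP at [0.206, -0.563, 0.304] pointing down, gripper open.
Joint ranges: [-171.21, 171.21], [-48.23, 106.86], [-62.78, 66.21], [-105.2, 120.99], [-86.42, 89.51], [-180, 180]. Speed limits (degrees/s): [127.2, 127.2, 147.25, 180, 180, 180].

### API

Orientations are given as [roll, pitch, yaw] about the fixed x, y, z axes, in that order (R = Rz(yaw) Ry(pitch) Rx(roll)).
In Python, from plant import robot gives the robot as it stands. Calls block until the motion is done:
- robot.move_pose(position, orientation): joint-space move of the TCP to a pose.
- robot.line_to(position, vel=0.15, rotation=None, guard=None): straight line of the TCP; rotation=None keeps the orientation; vel is the mean speed in m/s. With guard (N) it stops when the force on the tool has changed by that much, and returns True; else False.
- robot.goto_joints(angles): joint-space move.
- robot.set_gripper(opening): finger opening in m; the grip force is fixed at half the most; returns when the fingers have stopped.
- robot.pause(seconds).
- robot.ik(position, orientation): joint angles nearest the present ones, or None.
- robot.observe(): the state.
- robot.grab_frame(name): name is "scene" or "top"; returns the picture (384x512x3 uint8, blue, green, red); there is no depth.
- robot.get_calibration(name): a dict with "vertical_fov" (degrees; the focal length in pixels is half the picture's height over the tangent of half this angle, whatever the lens; pixels are square), "cx", "cy" (the principal point, pixels), "k1" (the pictures are not rectified: a ray, as slopes to the right and down, at radius r is drawn at 1 + k1 r^2 times it, then the intrinsics apply), "rvec" (rotation vector, rad) and "tvec" (3), from world to camera coordinates, as OpenCV has them. Camera axes: x right, y down, z forward; pixel columns grow to the right and rows downward; lengths in m; the calibration is good to about 2 mm. A picture is of the moment at which its call begins. get_calibration takes no time and is no camera call.
A pose or a line that the arm cannot do raises robot.IKError and nothing moves.
- robot.job_done(): hands the job in, once; it reports no verdict.
The state is a dict: "time": time; "q": joint angles; "qvel": joint speeds; "joint_torque": joint torques, N m; "tool_pos": TCP position; "tcp_rot": TCP orientation; "ft_force": force on the tool from outside, world axes, zero at the start; "torque": the same for the moment, N m; "gripper_width": finger opening in m.
Only numpy, scipy, OpenCV 4.12 (cv2) and the standard library are available. Lean on these libraries where they do the work, as an engineer would, in place of code of your own. Each camera call takes 0.05 s, during which the arm holds its last target.

### The job

Start the demonstration core drill from its control boxes using only your fingertips: press down the raised half of the supply rocker until it lies fully down, then press the small round start button fully in and let it spring back. Press gently and pick up nothing; do not touch the square button, the wide mushroom button or the boxes they sit on, leave the tools and parts on the bench where they are, and finish with the hand clear.

Things in the scene. Friction and masses are not known exactly. Their poses are not given: they have to be found in the camera images.
- core_tube: bystander, loose, leave alone: upright steel core-bit tube, 60 mm outside, 75 mm tall; origin at the middle of its underside
- grease_jar: bystander, loose, leave alone: closed jar, 56 mm diameter, 70 mm tall; origin at the middle of its underside
- chuck_key: bystander, loose, leave alone: T-shaped steel chuck key lying flat, about 110 by 60 by 16 mm; origin at the middle of its underside
- arbor: bystander, loose, leave alone: stepped steel arbor standing on its 44 mm flange, 70 mm tall; origin at the middle of its underside
- nut: bystander, loose, leave alone: large hexagon nut lying flat, 38 mm across, 20 mm tall; origin at the middle of its underside
- wrench: bystander, loose, leave alone: open-ended wrench, 180 mm, lying flat; origin at the middle of its underside
- screwdriver: bystander, loose, leave alone: screwdriver, 200 mm, lying flat; origin at the middle of its underside
- round_box: grey control box with one push button on its top (the start button); 80 by 80 mm, 50 mm tall, screwed to the bench; origin at the middle of its underside on the bench, z up
- round_top (a point): centre of the top of the round button: black small round cap, 26 mm diameter, standing 16 mm proud of its box (66 mm above the bench) when released; moves with the cap
- round (a joint): travel of the round button straight down: 0 released, 0.006 m fully in, at its stop; it springs back, needing about 2 N to start and 5.5 N fully in; the whole button with its collar also sinks on a rubber cushion by 1 mm for every 3 N (4 mm at most) and comes back up, so press until about 6 N is felt
- square_box: grey control box with one push button on its top (leave alone); 80 by 80 mm, 50 mm tall, screwed to the bench; origin at the middle of its underside on the bench, z up
- square_top (a point): centre of the top of the square button: black square cap, 26 by 26 mm, standing 16 mm proud of its box (66 mm above the bench) when released; moves with the cap
- square (a joint): travel of the square button straight down: 0 released, 0.006 m fully in, at its stop; it springs back, needing about 2 N to start and 5.5 N fully in; the whole button with its collar also sinks on a rubber cushion by 1 mm for every 3 N (4 mm at most) and comes back up, so press until about 6 N is felt
- mushroom_box: grey control box with one push button on its top (the stop button, leave alone); 80 by 80 mm, 50 mm tall, screwed to the bench; origin at the middle of its underside on the bench, z up
- mushroom_top (a point): centre of the top of the mushroom button: black wide domed mushroom cap, 52 mm diameter, standing 16 mm proud of its box (66 mm above the bench) when released; moves with the cap
- mushroom (a joint): travel of the mushroom button straight down: 0 released, 0.006 m fully in, at its stop; it springs back, needing about 2 N to start and 5.5 N fully in; the whole button with its collar also sinks on a rubber cushion by 1 mm for every 3 N (4 mm at most) and comes back up, so press until about 6 N is felt
- rocker_box: grey control box with the supply rocker on its top; 104 mm along its x by 70 mm along its y, 45 mm tall, screwed to the bench at any yaw; origin at the middle of its underside on the bench, x along the rocker towards the end that stands up when off
- rocker_pivot (a point): middle of the rocker, on its hinge line (which runs along the box's y), 52 mm above the bench; the shallow V of the rocker's top lies 6 mm above it
- rocker_raised (a point): point on the top of the rocker's half that stands up when off, midway across it, 24 mm from the bottom of the V (each half is 34 mm long, 30 mm wide, black); moves with the rocker: about 67 mm above the bench when off, 58 mm when on. Straight down on it is the way to press
- rocker (a joint): tilt of the rocker: 0 is off (this half stands up about 23 degrees, the other half lies level), 0.4 rad is on (this half pressed down level, the other stands up); a hard stop at either end, stays where it is left, takes about 1.5 to 3 N at the point above; the whole rocker also sinks on a rubber cushion by 1 mm for every 3 N (4 mm at most) and comes back up, so it should be pressed until about 6 N is felt

How it is judged:
By the outcome, as a careful person would: the job done as asked, in the order asked, and still so for the second after the job is handed in, with the robot touching nothing.
It also fails if it takes over 40 s, if anything falls off the work surface, if the arm or the gripper's body presses on something with over 40 N, if the wrist force passes 120 N, or if a joint passes its speed limit or range.

## Working session

There is one attempt and no reset: what is moved stays moved. The work goes in short steps, each a Python script; the robot and the scene stay as the last script left them, time stands still between calls to the robot, and variables do not carry over. Pictures are saved under pics/ and viewed, and the job is handed in when it is done.

```bash
mkdir -p pics; ls; python3 - <<'E'
from plant import robot
import cv2
for n in("scene","top"):
    cv2.imwrite(f"pics/{n}0.png",cv2.resize(robot.grab_frame(n),(800,600),interpolation=cv2.INTER_CUBIC))
    print(robot.get_calibration(n))
print(robot.observe()['time'],robot.observe()['tcp_rot'],robot.tip_reach)
E
```

```text
pics
{'vertical_fov': 51.76595513956979, 'cx': 254.78212991484833, 'cy': 198.59119172050723, 'k1': -0.061664021544128075, 'rvec': array([ 1.011985  ,  2.56066186, -0.91413063]), 'tvec': array([ 0.35910824, -0.22142484,  1.20151998])}
{'vertical_fov': 47.37109609841849, 'cx': 252.6387500243747, 'cy': 188.33472165429453, 'k1': -0.016514940670890207, 'rvec': array([ 2.17991246, -2.13172045,  0.15929976]), 'tvec': array([-0.0287889 ,  0.50744389,  0.9738685 ])}
0.1 [-1.79929682e+02 -1.53778667e-02  2.01007191e+01] 0.0726
```

View pics/scene0.png

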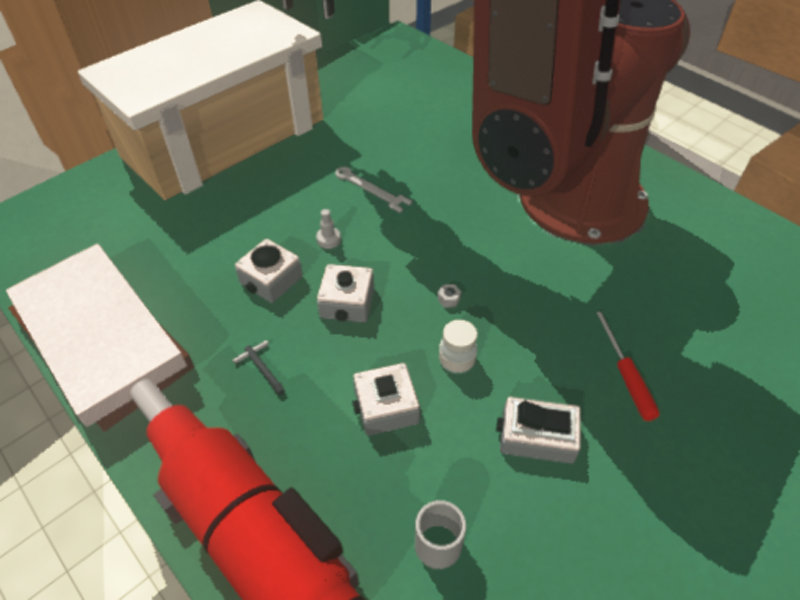

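View pics/top0.png

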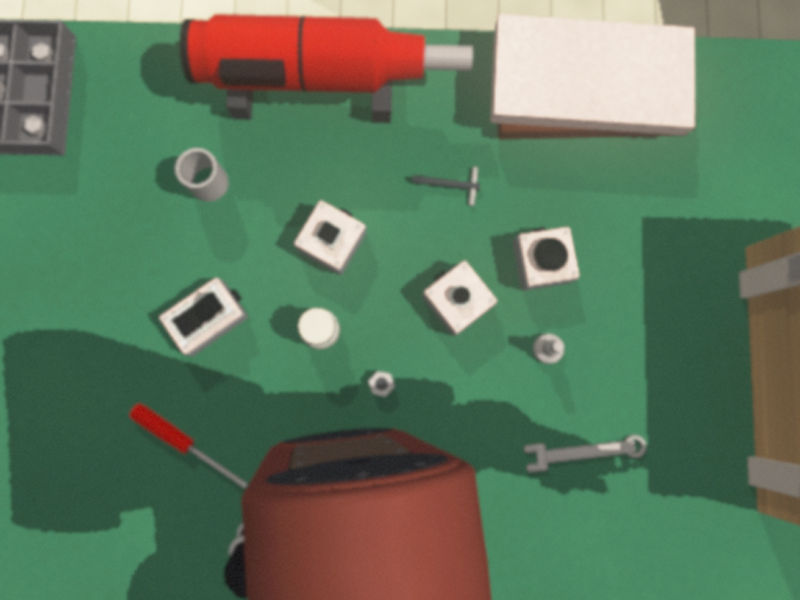

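The top view shows the rocker box at about (202,315), the square button at (328,232), the round button at (461,296) and the mushroom button at (550,254). The jar is at (319,328). I'll enlarge the rocker and the round button.

```bash
python3 - <<'E'
from plant import robot
import cv2,numpy as np
t=robot.grab_frame("top");s=robot.grab_frame("scene")
cv2.imwrite("pics/t_raw.png",t);cv2.imwrite("pics/s_raw.png",s)
def crop(im,x,y,w=60,h=60,k=6):
    return cv2.resize(im[y:y+h,x:x+w],None,fx=k,fy=k,interpolation=cv2.INTER_CUBIC)
# scale 6
a=np.hstack([crop(t,100,172),crop(t,266,162)])
b=np.hstack([crop(s,315,245),crop(s,195,160)])
cv2.imwrite("pics/tc.png",a);cv2.imwrite("pics/sc.png",b)
E
```

```text
(no output)
```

View pics/tc.png

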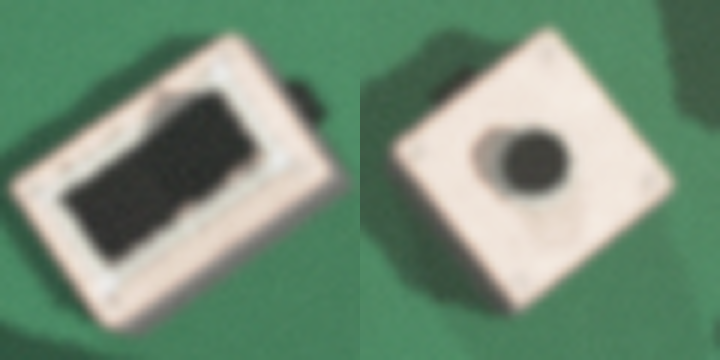

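View pics/sc.png

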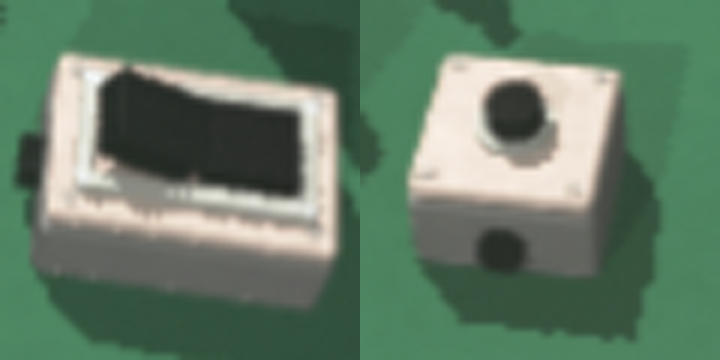

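```bash
cat > h.py <<'E'
import numpy as np,cv2
from plant import robot
def ray(n,u,v,z):
    c=robot.get_calibration(n);f=192/np.tan(np.radians(c['vertical_fov']/2))
    d=np.array([(u-c['cx'])/f,(v-c['cy'])/f]);p=d.copy()
    for _ in range(30): p=d/(1+c['k1']*(p@p))
    R=cv2.Rodrigues(np.array(c['rvec'],float))[0];C=-R.T@np.array(c['tvec'])
    w=R.T@np.array([p[0],p[1],1]);return (C+w*(z-C[2])/w[2])[:2]
def proj(n,P):
    c=robot.get_calibration(n);f=192/np.tan(np.radians(c['vertical_fov']/2))
    R=cv2.Rodrigues(np.array(c['rvec'],float))[0];q=R@np.array(P)+np.array(c['tvec']);p=q[:2]/q[2]
    p=p*(1+c['k1']*(p@p));return p*f+[c['cx'],c['cy']]
def cr(x,y,x0,y0,k=6): return x0+(x+.5)/k-.5, y0+(y+.5)/k-.5
E
python3 - <<'E'
from h import *
def show(n,pts,x0,y0,z,l):
    P=np.array([ray(n,*cr(x,y,x0,y0),z) for x,y in pts]);m=P.mean(0)
    print(l,n,m.round(4),[np.linalg.norm(P[i]-P[i-1]).round(4) for i in range(len(P))])
    if len(P)==4:
        e=P[1]-P[0]+P[2]-P[3]; print('  yaw edge01',np.degrees(np.arctan2(e[1],e[0])).round(1))
show("top",[(10,187),(235,32),(340,180),(115,330)],100,172,.045,"rockbox")
show("scene",[(337,90),(62,55),(47,215),(330,255)],315,245,.045,"rockbox")
show("top",[(175,161)],266,162,.066,"cap")
show("scene",[(156,105)],195,160,.066,"cap")
show("top",[(33,150),(190,27),(317,182),(157,312)],266,162,.05,"roundbox")
show("scene",[(52,190),(85,55),(262,70),(230,212)],195,160,.05,"roundbox")
# raised end edge top & square, jar
print('square',ray("top",328/1.5625-.2,232/1.5625-.2,.066),'mush',ray("top",550/1.5625,254/1.5625,.066),'jar',ray("top",319/1.5625,328/1.5625,.07))
E
```

```text
rockbox top [0.4691 0.2626] [np.float64(0.0681), np.float64(0.1019), np.float64(0.0702), np.float64(0.1002)]
  yaw edge01 -53.7
rockbox scene [0.4716 0.268 ] [np.float64(0.0671), np.float64(0.0998), np.float64(0.066), np.float64(0.098)]
  yaw edge01 -52.3
cap top [ 0.5057 -0.1113] [np.float64(0.0)]
cap scene [ 0.5073 -0.1066] [np.float64(0.0)]
roundbox top [ 0.5055 -0.1127] [np.float64(0.0769), np.float64(0.0767), np.float64(0.0761), np.float64(0.0787)]
  yaw edge01 -50.2
roundbox scene [ 0.5075 -0.1074] [np.float64(0.0747), np.float64(0.0767), np.float64(0.0773), np.float64(0.0798)]
  yaw edge01 -139.9
square [0.59272264 0.08175064] mush [ 0.56765745 -0.24033091] jar [0.45259485 0.08878704]
```

```bash
python3 - <<'E'
from h import *
robot.set_gripper(0)
R=[180,0,-53]
p=np.array([.4832,.2474])
for y in(-53,127): print(y,robot.ik([*p,.25],[180,0,y]))
robot.move_pose([*p,.25],R)
robot.line_to([*p,.175],vel=.15)
robot.pause(.3)
o=robot.observe();print(o['time'],o['tool_pos'],o['ft_force'],o['gripper_width'],o['tcp_rot'])
for n,(x,y) in dict(top=(90,160),scene=(300,190)).items():
    im=robot.grab_frame(n);cv2.imwrite(f"pics/{n}_hov_raw.png",im)
    cv2.imwrite(f"pics/{n}_hov.png",cv2.resize(im[y:y+100,x:x+130],None,fx=6,fy=6,interpolation=cv2.INTER_CUBIC))
    tip=[*o['tool_pos'][:2],o['tool_pos'][2]-.0726]
    print(n,(proj(n,tip)-[x,y])*6)
E
```

```text
-53 [  13.30048042   -4.26270529  -10.34320522   83.91950006    0.
 -113.69951958]
127 [ 13.30048042  -4.26270529 -10.34320522  83.91950006   0.
  66.30048042]
4.925 [0.48361258 0.24752139 0.17583313] [-0.32955204 -0.92322684  0.51972517] 0.0001612928455455344 [-1.79932456e+02 -2.98165587e-02 -5.29987631e+01]
top [233.82549638 194.48586711]
scene [241.64894622 377.71566728]
```

View pics/top_hov.png

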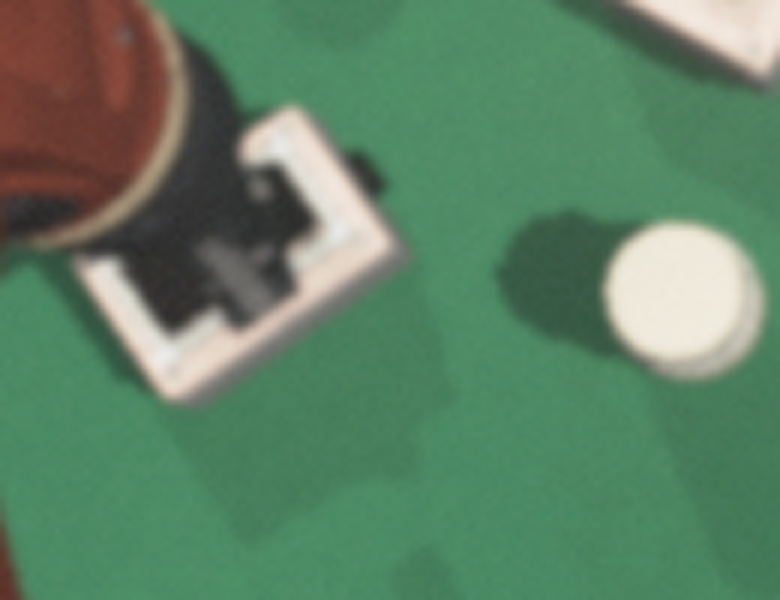

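View pics/scene_hov.png

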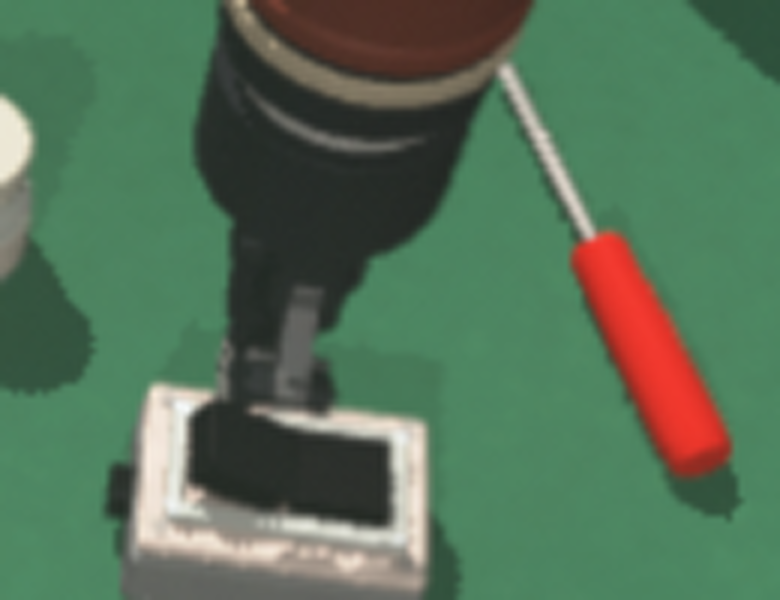

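```bash
python3 - <<'E'
from h import *
s=cv2.imread("pics/scene_hov_raw.png")[220:275,325:375];t=cv2.imread("pics/top_hov_raw.png")[175:220,100:160]
f=lambda a,k:(np.clip((cv2.resize(a,None,fx=k,fy=k,interpolation=cv2.INTER_CUBIC)/255.)**.45,0,1)*255).astype('uint8')
a=f(s,10);b=f(t,10)
cv2.imwrite("pics/s_f.png",a);cv2.imwrite("pics/t_f.png",b)
o=robot.observe();tp=np.array(o['tool_pos'])
for n,x0,y0 in(("scene",325,220),("top",100,175)):
  print(n,[((proj(n,tp-[0,0,h])-[x0,y0])*10).round() for h in(.0726,.054,0)])
E
```

```text
scene [array([153., 330.]), array([168., 281.]), array([215., 128.])]
top [array([290., 175.]), array([267., 164.]), array([192., 129.])]
```

View pics/s_f.png

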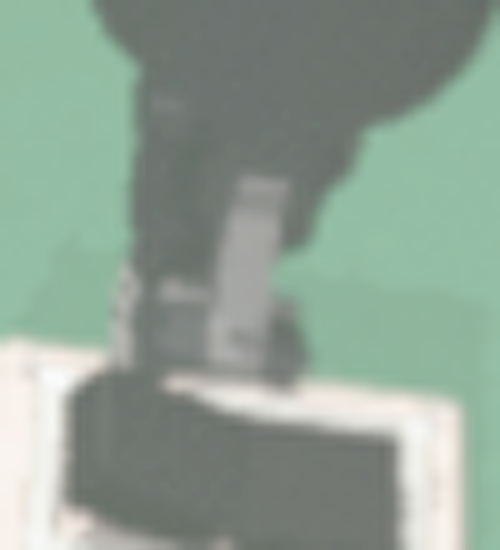

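View pics/t_f.png

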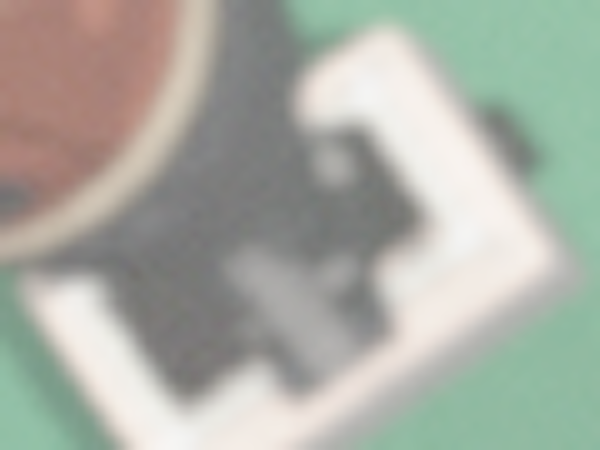

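```bash
python3 - <<'E'
from h import *
o=robot.observe();tp=np.array(o['tool_pos'])
a=np.radians(-53);X=np.array([np.cos(a),np.sin(a),0]);Y=np.array([-np.sin(a),np.cos(a),0])
def draw(n,x0,y0,w,h,k,out):
  im=cv2.imread(f"pics/{n}_hov_raw.png")[y0:y0+h,x0:x0+w]
  im=(np.clip((cv2.resize(im,None,fx=k,fy=k,interpolation=cv2.INTER_CUBIC)/255.)**.5,0,1)*255).astype('uint8')
  def P(p): return tuple(int(v) for v in ((proj(n,p)-[x0,y0]+.5)*k-.5))
  def boxd(hx,hy,z0,z1,c):
    cs=[(i*hx,j*hy) for i,j in((1,1),(1,-1),(-1,-1),(-1,1))]
    for i in range(4):
      for z in(z0,z1):
        cv2.line(im,P(tp+X*cs[i][0]+Y*cs[i][1]+[0,0,z]),P(tp+X*cs[i-1][0]+Y*cs[i-1][1]+[0,0,z]),c,1)
      cv2.line(im,P(tp+X*cs[i][0]+Y*cs[i][1]+[0,0,z0]),P(tp+X*cs[i][0]+Y*cs[i][1]+[0,0,z1]),c,1)
  boxd(.011,.0145,-.0726,-.03,(0,0,255)); boxd(.038,.0425,0,.08,(255,0,0))
  cv2.imwrite(out,im)
draw("scene",310,190,70,75,8,"pics/so.png");draw("top",80,150,85,70,8,"pics/to.png")
for n in("scene","top"):
  c=robot.get_calibration(n);R=cv2.Rodrigues(np.array(c['rvec'],float))[0];print(n,-R.T@c['tvec'])
E
```

```text
scene [0.89326483 0.4389897  0.79435756]
top [ 0.37073892 -0.00771578  1.03404114]
```

View pics/so.png

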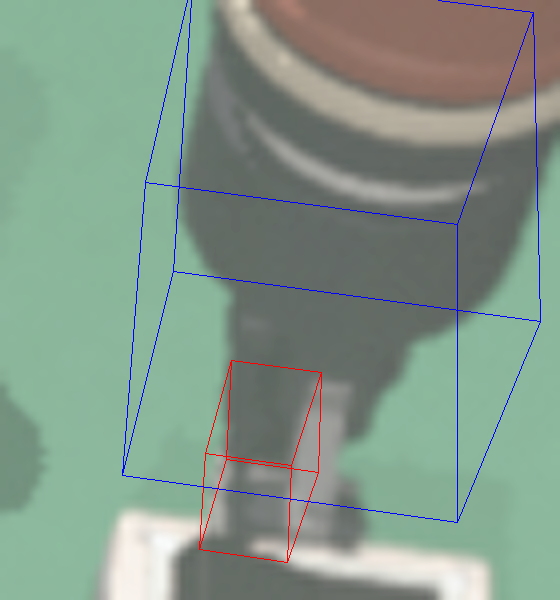

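View pics/to.png

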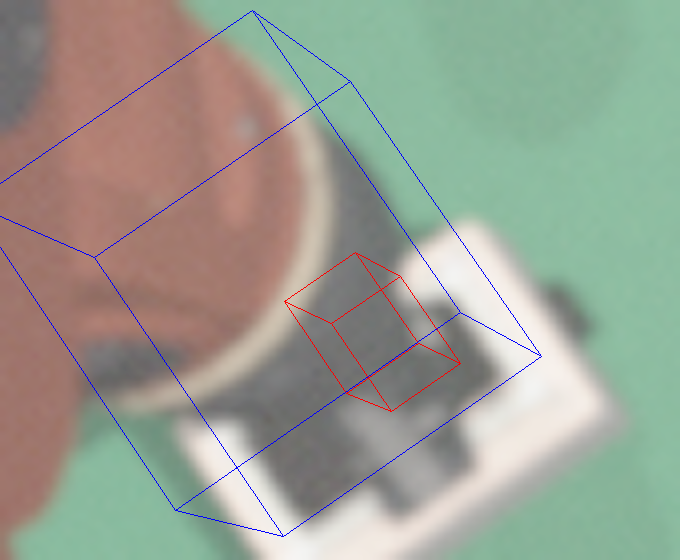

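```bash
python3 - <<'E'
from h import *
o=robot.observe();tp=o['tool_pos'];print(tp)
print(robot.line_to([.4832,.2474,.150],vel=.05,guard=2))
o=robot.observe();print(o['time'],o['tool_pos'],o['ft_force'])
for n,x0,y0 in(("scene",320,225),("top",95,160)):
    im=robot.grab_frame(n);cv2.imwrite(f"pics/{n}_low_raw.png",im)
    im=im[y0:y0+60,x0:x0+65]
    cv2.imwrite(f"pics/{n}_low.png",(np.clip((cv2.resize(im,None,fx=9,fy=9,interpolation=cv2.INTER_CUBIC)/255.)**.45,0,1)*255).astype('uint8'))
    print(n,(proj(n,np.array(o['tool_pos'])-[0,0,.0726])-[x0,y0])*9)
E
```

```text
[0.48340679 0.24746718 0.17544759]
False
5.675 [0.48315517 0.24739132 0.14992902] [ 0.23612586 -0.32918322  0.31581198]
scene [165.05623372 308.69190669]
top [334.47655388 307.02700386]
```

View pics/scene_low.png

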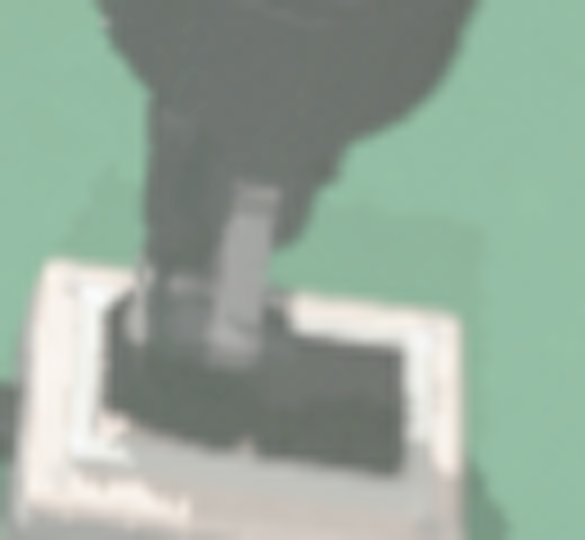

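View pics/top_low.png

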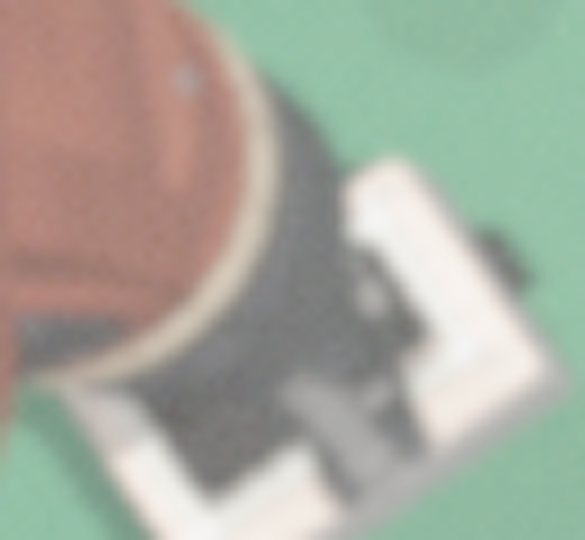

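```bash
python3 - <<'E'
from h import *
p=[.4828,.2455]
robot.line_to([*p,.150],vel=.05);robot.pause(.2)
f0=np.array(robot.observe()['ft_force']);z=.150;
while z>.118:
    z-=.001
    g=robot.line_to([*p,z],vel=.012,guard=6.5)
    o=robot.observe();d=np.array(o['ft_force'])-f0
    print(round(z,4),o['tool_pos'].round(4) if hasattr(o['tool_pos'],'round') else o['tool_pos'],d.round(2),g)
    if d[2]>6.3 or g:break
print(o['time'])
E
```

```text
0.149 [0.4827 0.2455 0.1489] [0.04 1.11 0.05] False
0.148 [0.4827 0.2455 0.1479] [ 0.09 -0.18  0.37] False
0.147 [0.4828 0.2455 0.1469] [-0.36  0.21  0.1 ] False
0.146 [0.4827 0.2455 0.1459] [ 0.65  0.11 -0.46] False
0.145 [0.4827 0.2455 0.1449] [ 0.64  0.89 -0.14] False
0.144 [0.4827 0.2455 0.1439] [-0.47  0.27 -0.59] False
0.143 [0.4829 0.2455 0.1431] [-0.03  0.31  1.02] False
0.142 [0.483  0.2454 0.1422] [ 0.56 -1.32  1.58] False
0.141 [0.483  0.2454 0.1411] [ 0.17 -1.42  1.98] False
0.14 [0.4828 0.2455 0.1399] [ 1.81 -1.24  2.22] False
0.139 [0.4826 0.2456 0.1388] [0.23 0.3  1.8 ] False
0.138 [0.4827 0.2456 0.1378] [ 0.31 -0.37  1.8 ] False
0.137 [0.4827 0.2455 0.1369] [-0.22  0.09  2.24] False
0.136 [0.4828 0.2455 0.1359] [ 0.09 -0.17  0.4 ] False
0.135 [0.4828 0.2455 0.1349] [ 0.73 -0.35  0.57] False
0.134 [0.4828 0.2455 0.134 ] [ 0.69 -0.65 -0.14] False
0.133 [0.4828 0.2455 0.1329] [ 0.78 -0.49  1.73] False
0.132 [0.4828 0.2455 0.1319] [-0.29 -0.77  1.16] False
0.131 [0.4828 0.2455 0.1309] [ 0.15 -0.28  1.64] False
0.13 [0.4828 0.2455 0.13  ] [ 0.29 -1.03  1.68] False
0.129 [0.4829 0.2455 0.1292] [ 0.8  -1.81  3.95] False
0.128 [0.483  0.2455 0.1284] [-1.08 -2.02  5.7 ] False
0.127 [0.4831 0.2455 0.1277] [-0.71 -2.03  7.88] False
11.975
```

```bash
python3 - <<'E'
from h import *
p=[.4828,.2455]
robot.line_to([*p,.24],vel=.12)
q=[.506,-.1105]
robot.move_pose([*q,.24],[180,0,-53])
for n,x0,y0 in(("scene",315,245),("top",100,172)):
    im=robot.grab_frame(n)
    cv2.imwrite(f"pics/{n}_on.png",cv2.resize(im[y0:y0+60,x0:x0+60],None,fx=6,fy=6,interpolation=cv2.INTER_CUBIC))
robot.line_to([*q,.165],vel=.15)
robot.line_to([*q,.150],vel=.05)
o=robot.observe();print(o['time'],o['tool_pos'],o['ft_force'])
for n,x0,y0 in(("scene",185,140),("top",256,150)):
    im=robot.grab_frame(n)[y0:y0+60,x0:x0+65]
    cv2.imwrite(f"pics/{n}_rl.png",(np.clip((cv2.resize(im,None,fx=6,fy=6,interpolation=cv2.INTER_CUBIC)/255.)**.6,0,1)*255).astype('uint8'))
a=[cv2.imread(f"pics/{n}_{k}.png") for n in("scene","top") for k in("on","rl")]
cv2.imwrite("pics/comb.png",np.vstack([np.hstack([cv2.resize(x,(380,290)) for x in a[:2]]),np.hstack([cv2.resize(x,(380,290)) for x in a[2:]])]))
E
```

```text
15.6083 [ 0.50583676 -0.11042695  0.1497473 ] [1.260123   0.32122599 0.28502336]
```

View pics/comb.png

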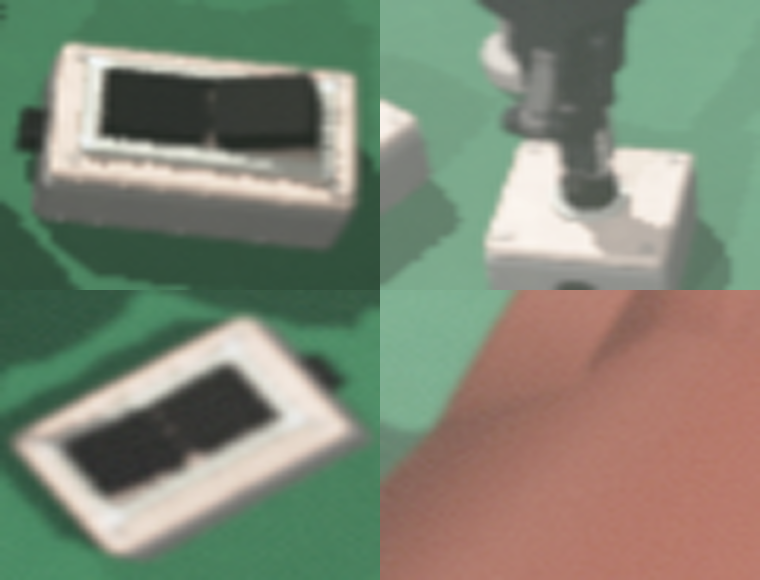

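The rocker is now on: the half on the gland side lies flat and the other half stands up. The fingertips are right above the round cap in the scene view. Next I press it.

```bash
python3 - <<'E'
from h import *
q=[.506,-.1105]
robot.pause(.2)
f0=np.mean([np.array(robot.observe()['ft_force']) ],0);z=.145
robot.line_to([*q,z],vel=.03,guard=4)
while z>.124:
    z-=.001
    g=robot.line_to([*q,z],vel=.015,guard=9)
    o=robot.observe();d=np.array(o['ft_force'])-f0
    print(round(z,4),o['tool_pos'].round(4),d.round(2),g)
    if d[2]>7.3 or g:break
robot.pause(.3);o=robot.observe();print(o['tool_pos'],np.array(o['ft_force'])-f0)
print(o['time'])
E
```

```text
0.144 [ 0.506  -0.1105  0.144 ] [-1.55  0.47  0.18] False
0.143 [ 0.506  -0.1105  0.143 ] [-1.17 -0.17  0.67] False
0.142 [ 0.506  -0.1105  0.1419] [-1.02  0.14  0.16] False
0.141 [ 0.506  -0.1105  0.1409] [-0.95 -0.15 -0.66] False
0.14 [ 0.506  -0.1105  0.1399] [-1.27 -0.17  0.38] False
0.139 [ 0.506  -0.1105  0.1389] [-0.88  0.36  0.01] False
0.138 [ 0.5061 -0.1105  0.1381] [-1.4   0.03  2.78] False
0.137 [ 0.5061 -0.1105  0.1371] [-2.31 -0.44  1.75] False
0.136 [ 0.5061 -0.1105  0.1361] [-0.61  0.83  2.87] False
0.135 [ 0.5061 -0.1106  0.1351] [0.12 0.81 3.31] False
0.134 [ 0.5061 -0.1105  0.1341] [-0.7  -0.34  3.4 ] False
0.133 [ 0.5061 -0.1105  0.133 ] [-1.34 -0.9   3.7 ] False
0.132 [ 0.5061 -0.1105  0.132 ] [-0.65  0.09  5.13] False
0.131 [ 0.5061 -0.1105  0.1311] [-1.59 -0.41  5.51] False
0.13 [ 0.5061 -0.1106  0.1304] [-1.7   0.58  6.95] False
0.129 [ 0.5062 -0.1105  0.1296] [-2.33  0.61 10.1 ] False
[ 0.50618633 -0.11057088  0.12964564] [-3.0063206   1.55575981  8.90989159]
20.525
```

```bash
python3 - <<'E'
from h import *
q=[.506,-.1105]
robot.line_to([*q,.15],vel=.05)
robot.line_to([*q,.26],vel=.15)
robot.goto_joints([-82.374,5.964,5.575,89.605,0,77.527])
robot.pause(.2)
o=robot.observe();print(o['time'],o['tool_pos'],o['ft_force'])
cv2.imwrite("pics/fin_s.png",cv2.resize(robot.grab_frame("scene"),(800,600)))
t=robot.grab_frame("top");cv2.imwrite("pics/fin_t.png",cv2.resize(t,(800,600)))
E
```

```text
25.5417 [ 0.20635444 -0.56340479  0.30393695] [0.03118794 0.73345821 1.35219067]
```

View pics/fin_s.png

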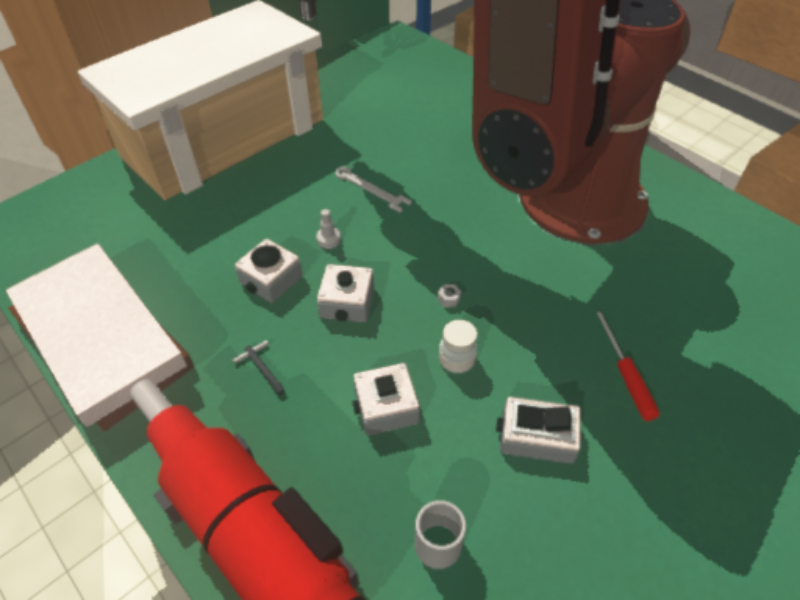

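View pics/fin_t.png

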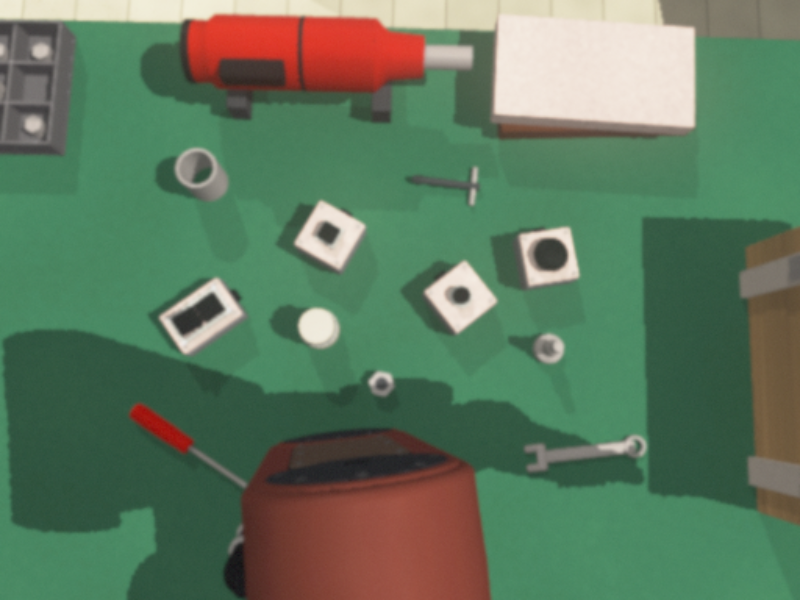

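In the final views the rocker at top (202,315) is tilted to on, the round button at (461,296) is back up, and everything else is where it started.

```bash
python3 -c "
from plant import robot
robot.job_done()"
```

```text
the job is handed in; nothing more can be done
```

The drill start sequence is done and handed in at about 25.6 s on the robot's clock, within the 40 s limit.

- **Rocker:** I pressed the raised half down with closed fingertips. It met the tips about 71 mm above the bench and reached its stop at about 57 mm with about 8 N. Pictures afterwards show that half lying flat and the other half standing up.
- **Start button:** I pressed it about 8.5–9 mm, which is its 6 mm travel plus the cushion. The force peaked at about 10 N and settled at about 9 N, more than the 6 N suggested. I then released it, and the last pictures show the cap standing up again.
- **Rest of the scene:** I went nowhere near the square button, the mushroom button or the loose tools and parts. By eye, they look unmoved between the first and last pictures. The arm is back at its start pose, clear of everything.

**Check that disagreed:** the two cameras placed the boxes about 5 mm apart. I aimed between the two estimates, closer to the top camera's, and the contact heights matched the expected ones.

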